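# Hang the hair-tie caddy on the sprung valet arm

### The arm

A 6-joint arm with a two-finger parallel gripper is mounted at the origin on the work surface. World frame = base frame: x ahead of the robot, y to its left, z up, the work surface at z = 0. Lengths are in m, angles in rad, forces in N, time in s.
With the tool pointing down it reaches from about 0.25 to 0.8 m from the base axis. Payload 3.9 kg.
Tool frame: the origin (TCP) lies on the mounting face of the last link; the fingertips stand 173 mm ahead of it and the grasp point (between the pads) lies 155 mm ahead of it; z points along the fingers, y is the direction in which the jaws open and shut (so a half turn about z gives the same grasp; the last joint's range is limited). The gripper opens to 85 mm and grips with 20 to 120 N. Pads are 22 mm wide; open, the fingers measure 114 mm over their backs; the gripper's body (76 mm by 85 mm) begins 54 mm behind the grasp point. The pads swing forward as they close: fully open they stand 13 mm farther back than shut.
Start: joints at [1.272, 0.26, -0.138, 1.173, 0, 1.571], TCP at [0.155, 0.502, 0.405] pointing down, gripper open.
Joint ranges: [-2.78, 2.78], [-0.83, 1.72], [-1.28, 1.37], [-1.9, 2.12], [-1.57, 1.48], [-3.14, 3.14]. Speed limits (rad/s): [2.57, 2.57, 3.14, 3.14, 3.14, 3.14].

### API

Orientations are given as a unit quaternion [w, x, y, z].
In Python, from bench import env, eyes gives the robot as it stands. Calls block until the motion is done:
- env.move_to(position, orientation): joint-space move of the TCP to a pose.
- env.movel(position, frame=None, velocity=0.15): straight line of the TCP; frame=None keeps the orientation; velocity is the mean speed in m/s.
- env.move_j(angles): joint-space move.
- env.move_gripper(opening, effort=None): opening from 0.0 (shut) to 1.0 (fully open); effort is the grip in N (None keeps the last); returns when the fingers have stopped.
- env.sleep(seconds).
- env.ik(position, orientation): joint angles nearest the present ones, or None.
- eyes.snapshot(name): name is "side" or "top" or "wrist"; returns a dict with "image" (480x640x3 uint8, blue, green, red), "range_z" (480x640 float32, m along the optical axis (not along the pixel's ray), 0 where there is no reading), "camera_matrix" (3x3 intrinsics, pixels), "position" and "attitude" of the camera in the world. Camera axes: x right, y down, z forward; pixel columns grow to the right and rows downward; lengths in m; the calibration is good to about 2 mm. A picture is of the moment at which its call begins.
A pose or a line that the arm cannot do raises env.PlanningError and nothing moves.
- env.close_job(): hands the job in, once; it reports no verdict.
Readings, each from a call of its own:
- env.read_clock(): time.
- env.read_joint_pos(): joint angles.
- env.read_qd(): joint speeds.
- env.read_joint_torque(): joint torques, N m.
- env.read_ee_pos(): TCP position.
- env.read_eef_rot(): TCP orientation.
- env.read_force(): force on the tool from outside, world axes, zero at the start.
- env.read_ft_torque(): the same for the moment, N m.
- env.read_opening(): opening from 0.0 (shut) to 1.0 (fully open).
Only numpy, scipy, OpenCV 4.12 (cv2) and the standard library are available. Lean on these libraries where they do the work, as an engineer would, in place of code of your own. Each camera call takes 0.05 s, during which the arm holds its last target.

### The job

Lift the hair-tie caddy by its wooden grip and hang its steel bar in the saddle near the tip of the spring-balanced valet arm. Ease it down so that the arm sinks slowly until the spring alone carries the whole weight (how far depends on how full the caddy is), hold still there until it has settled, and only then let go, so that the arm stays where it is, with no visible drop, kick or bounce, and the caddy is left hanging at rest. Keep the caddy upright, do not force the arm, and leave the other things on the shelf alone.

Things in the scene. Friction and masses are not known exactly. Their poses are not given: they have to be found in the camera images.
- caddy: Loose hair-tie caddy: open white tray 80 (its x) x 90 (y) x 40 mm high under a steel bail, wooden grip on top, 180 mm high in all. Origin: centre of its underside, z up. Bail: uprights at y = +-40 mm, and a round bar 8 mm thick along y, axis 120 mm above the underside (76 mm free between tray rim and bar); a 10 mm neck joins bar and grip. Mass 0.2 to 0.7 kg by its filling, unknown beforehand.
- caddy_grip (a point): The place to hold the caddy: 162 mm above its underside, in the wooden grip block, 20 mm (caddy x) x 30 mm (caddy y) x 44 mm high (from 136 to 180 mm above the underside). Take it from above with the fingers closing along the caddy's y, clear of the bar below.
- caddy_bar (a point): Middle of the bail bar's axis, 120 mm above the caddy's underside; axes as the caddy's.
- valet_stand: Fixed stand of the valet arm: round steel foot 110 mm across and 14 mm high, an upright post and at 180 mm height the hinge of the arm between two spring drums 42 mm across. Origin: centre of the foot's underside, z up; the arm points along the stand's -x from the post.
- saddle (a point): Where the seated bar's axis lies: on the arm 160 mm from its hinge, 4 mm above its flat top; about 228 mm above the shelf when empty. Arm 12 mm wide, 10 thick, ends 21 mm beyond. Saddle: 30 mm flat between a tip lip and a collar, each 11 mm high. x along the arm to the hinge, y level. The bail comes in from beyond the tip, caddy y across the arm: arm under the bar, above the tray.
- swing_arm (a joint): Arm angle about its level hinge, which lies at the arm's mid-thickness (rad): 0 empty, pointing 0.25 rad upward from hinge to tip; grows as it sinks (level at 0.25, stop at 0.75). A spring of about 2.6 N m per rad holds it up, so the saddle sinks about 1 mm per 0.1 N; lightly damped: it drops or bounces if released out of balance.
- glass_dish: Bystander: round glass dish, 100 mm across, 32 mm high; origin under its centre.
- pill_organizer: Bystander: closed white pill organizer 36 (x) x 160 (y) x 25 mm; origin under its centre.
- tie_dispenser: Bystander: clear round push dispenser full of hair ties, 84 mm across, 142 mm high; origin under its centre.
There are look-alikes about, which are no part of the job. Of the things that look like the valet_stand, take the one that is farthest from the robot's base at the start.

How it is judged:
On the way, in this order (a step that is already met when the one before it is completed fails the run):
1. the caddy is lifted clear of the shelf, held in the fingers and not yet on the stand (height (world z) of caddy above 0.03 m and contact force between the fingers and caddy above 0.5 N and contact force between caddy and valet_stand below 0.1 N), for 0.2 s.
2. the bar lies in the saddle with the arm sunk under the load and settled, while the fingers still hold the caddy (horizontal distance between caddy_bar and saddle below 0.014 m and distance between caddy_bar and saddle below 0.016 m and velocity of joint swing_arm between -0.08 and 0.08 rad/s and value of joint swing_arm above 0.08 rad and contact force between caddy and valet_stand above 1 N and contact force between the fingers and caddy above 0.5 N), for 0.3 s.
At the end, for the whole second after the job is handed in: The caddy hangs free of the shelf with its bar in the arm's saddle (bar's middle within 14 mm horizontally and 16 mm in all of the saddle point), upright within 0.2 rad, released, the arm sunk by more than 0.08 rad, and all at rest (caddy under 0.04 m/s and 0.4 rad/s, arm under 0.08 rad/s) (horizontal distance between caddy_bar and saddle below 0.014 m and distance between caddy_bar and saddle below 0.016 m and velocity of joint swing_arm between -0.08 and 0.08 rad/s and value of joint swing_arm above 0.08 rad and height (world z) of caddy above 0.015 m and angle between caddy's own z axis and vertical below 0.2 rad and linear speed of caddy below 0.04 m/s and angular speed of caddy below 0.4 rad/s and contact force between the fingers and caddy below 0.05 N and contact force between caddy and valet_stand above 1 N); the robot touches nothing.
It fails at once if the arm drops, is flicked or springs up: it turns faster than 0.45 rad/s (velocity of joint swing_arm above 0.45 rad/s or velocity of joint swing_arm below -0.45 rad/s).
It fails at once if the arm is forced: more than 14 N between the stand (with its arm) and anything (contact force between valet_stand and anything else above 14 N).
It fails at once if the caddy is let go out of balance: with the fingers off it, the arm turns faster than 0.3 rad/s (contact force between the fingers and caddy below 0.05 N and (velocity of joint swing_arm above 0.3 rad/s or velocity of joint swing_arm below -0.3 rad/s)).
It fails at once if the caddy is tipped by more than 0.4 rad (angle between caddy's own z axis and vertical above 0.4 rad).
It fails at once if the glass dish, pill organizer or hair-tie dispenser is moved by more than 15 mm (distance of any of glass_dish, pill_organizer, tie_dispenser from where it was at the start of the episode above 0.015 m).
It also fails if it takes over 72 s, if anything falls off the work surface, if the arm or the gripper's body presses on something with over 40 N, if the wrist force passes 120 N, or if a joint passes its speed limit or range.

## Working session

There is one attempt and no reset: what is moved stays moved. The work goes in short steps, each a Python script; the robot and the scene stay as the last script left them, time stands still between calls to the robot, and variables do not carry over. Pictures are saved under pics/ and viewed, and the job is handed in when it is done.

```bash
ls; mkdir -p pics
cat > h.py <<'E'
import numpy as np, cv2
from bench import env, eyes
from scipy.spatial.transform import Rotation as R
def snap(n,fn=None):
    s=eyes.snapshot(n)
    if fn: cv2.imwrite('pics/'+fn,s['image'])
    return s
def Rm(s):
    a=np.array(s['attitude'],float)
    return a if a.shape==(3,3) else R.from_quat(a[[1,2,3,0]]).as_matrix()
def pts(s):
    z=s['range_z'];K=np.array(s['camera_matrix']);v,u=np.mgrid[:480,:640]
    p=np.stack([(u-K[0,2])/K[0,0]*z,(v-K[1,2])/K[1,1]*z,z],-1)
    w=p@Rm(s).T+np.array(s['position']); w[z<=0]=np.nan
    return w
E
python3 - <<'E'
from h import *
for n in ['side','top','wrist']:
    s=snap(n,n+'0.png'); np.savez('pics/%s0.npz'%n,**s); print(n,s['position'],s['attitude'],s['camera_matrix'])
print(env.read_clock(),env.read_ee_pos(),env.read_eef_rot(),env.read_force(),env.read_opening())
E
```

```text
pics
side [ 0.10442834 -0.70420423  0.6023802 ] [-0.50145827  0.82991976 -0.2057145   0.13211486] [[451.21145011   0.         309.39717426]
 [  0.         451.21145011 235.21318165]
 [  0.           0.           1.        ]]
top [0.25799082 0.00663066 1.34436883] [-0.07208843  0.70671649 -0.7001683   0.07155011] [[580.80053695   0.         321.29540616]
 [  0.         580.80053695 239.43727237]
 [  0.           0.           1.        ]]
wrist [0.09117439 0.52168393 0.3735318 ] [0.10662166 0.79750603 0.58869489 0.07780925] [[340.59233112   0.         315.38093551]
 [  0.         340.59233112 244.411671  ]
 [  0.           0.           1.        ]]
0.15 [0.15447108 0.50148981 0.40408163] [-9.55613625e-05  1.48822269e-01  9.88863704e-01 -7.05576535e-04] [-0.15295019 -0.24564691 -0.22310799] 1.002628212938384
```

View pics/top0.png

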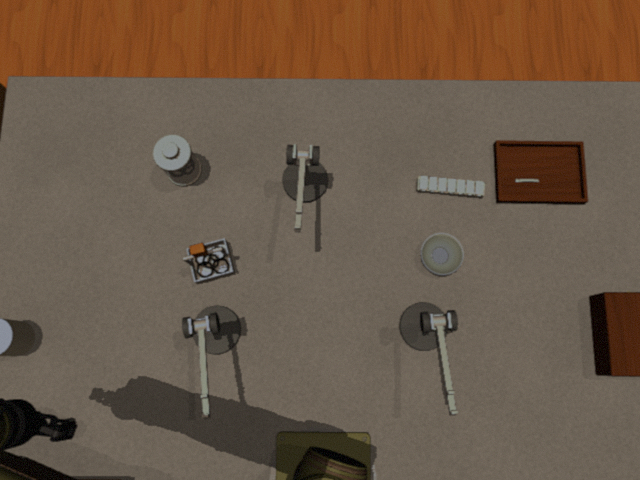

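View pics/side0.png

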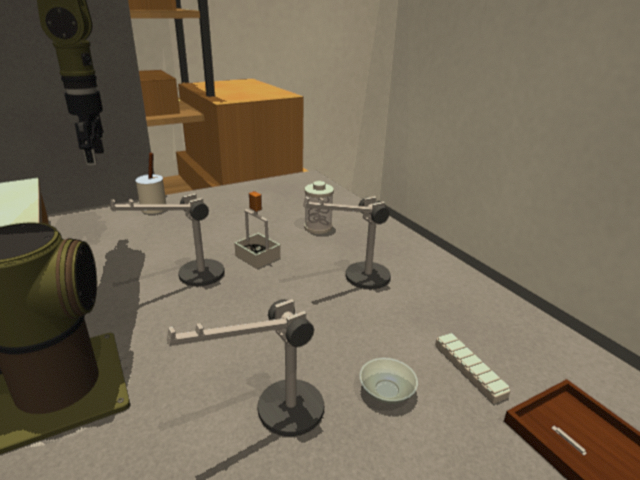

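View pics/wrist0.png

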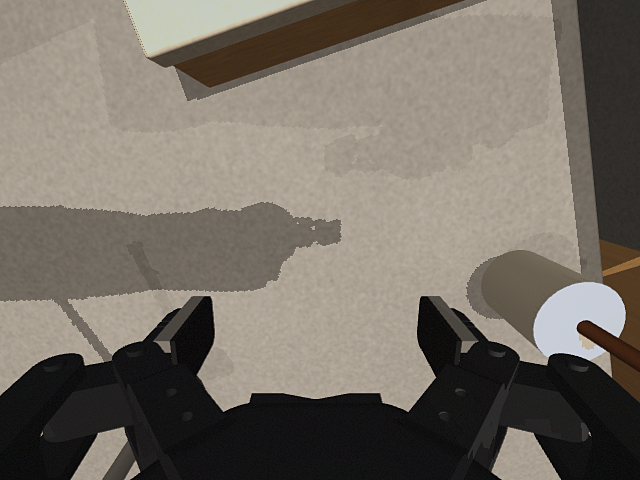

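The three stand look-alikes in the top view are at px (305,180), (217,330) and (425,326). The farthest from the base (bottom centre) is (305,180). The only caddy is at (212,262), with an orange grip at (198,249). I'll measure these next.

```bash
python3 - <<'E'
from h import *
S={n:dict(np.load('pics/%s0.npz'%n)) for n in ['side','top']}
for n in S: S[n]['w']=pts(S[n])
s=S['top'];w=s['w']
for u,v in [(305,205),(230,345),(410,340),(212,262),(321,300)]: print((u,v),w[v,u].round(4))
# grip: orange
for n in S:
    im=S[n]['image'];W=S[n]['w'];hsv=cv2.cvtColor(im,cv2.COLOR_BGR2HSV)
    m=(hsv[...,0]<15)&(hsv[...,1]>150)&(hsv[...,2]>80)&(W[...,2]<0.25)&(W[...,2]>.1)
    if n=='top': m&=(np.abs(W[...,0]-.5)<.25)
    nc,l,st,c=cv2.connectedComponentsWithStats(m.astype(np.uint8))
    for i in range(1,nc):
        if st[i,4]>30:
            P=W[l==i]; print(n,'orange',st[i],P.min(0).round(3),P.max(0).round(3),np.median(P,0).round(3))
# target region points
for n in S:
    W=S[n]['w']
    for nm,(x0,x1,y0,y1) in {'T':(.4,.8,-.06,.12),}.items():
        m=(W[...,0]>x0)&(W[...,0]<x1)&(W[...,1]>y0)&(W[...,1]<y1)
        f=m&(W[...,2]>.010)&(W[...,2]<.02); P=W[f]
        (c,r)=cv2.minEnclosingCircle(P[:,:2].astype(np.float32)); print(n,'foot',c,r,len(P))
        a=m&(W[...,2]>.15); P=W[a]
        print(n,'arm',P.min(0).round(3),P.max(0).round(3),len(P))
        for lo in np.arange(.4,.74,.01):
            q=P[(P[:,0]>=lo)&(P[:,0]<lo+.01)]
            if len(q): print(round(lo,2),len(q),np.median(q,0).round(4),q[:,1].min().round(4),q[:,1].max().round(4),q[:,2].max().round(4))
E
python3 - <<'E'
import cv2,numpy as np
a=cv2.imread('pics/top0.png')[120:300,150:350];b=cv2.imread('pics/side0.png')[170:300,220:420]
cv2.imwrite('pics/crop.png',np.vstack([cv2.resize(a,(400,360),interpolation=2),cv2.resize(b,(400,260),interpolation=2)])[:600])
E
```

```text
(305, 205) [ 0.6196  0.0488 -0.0015]
(230, 345) [0.2875 0.2116 0.0198]
(410, 340) [ 0.3026 -0.1939  0.0113]
(212, 262) [0.4783 0.2639 0.0042]
(321, 300) [0.3917 0.0083 0.006 ]
side orange [250 192  11  19  68] [0.467 0.243 0.142] [0.488 0.276 0.183] [0.475 0.25  0.179]
top orange [190 243  15  12 102] [0.466 0.248 0.176] [0.489 0.277 0.187] [0.478 0.264 0.18 ]
side foot (0.6784417033195496, 0.04941030964255333) 0.05804033949971199 803
side arm [0.504 0.01  0.15 ] [0.699 0.084 0.242] 1003
0.5 40 [0.5073 0.0522 0.2312] 0.0461 0.0612 0.2423
0.51 32 [0.5136 0.0489 0.2281] 0.0465 0.0572 0.2419
0.52 28 [0.5252 0.0495 0.2243] 0.0448 0.0592 0.2288
0.53 26 [0.5355 0.0474 0.2212] 0.0447 0.0545 0.2261
0.54 46 [0.5445 0.0482 0.2249] 0.045 0.0597 0.2336
0.55 25 [0.5552 0.0475 0.2155] 0.0431 0.0523 0.2305
0.56 21 [0.566  0.0478 0.2132] 0.0444 0.0559 0.2171
0.57 23 [0.575  0.048  0.2113] 0.0427 0.0555 0.2148
0.58 25 [0.585  0.0466 0.2065] 0.0437 0.057 0.2122
0.59 23 [0.5954 0.0461 0.2071] 0.0433 0.054 0.2105
0.6 22 [0.605  0.0458 0.2031] 0.0438 0.0572 0.2071
0.61 23 [0.6152 0.0456 0.1991] 0.042 0.0
[... 885 characters left out ...]
0.2161] 0.048 0.0582 0.2203
0.57 24 [0.5748 0.0533 0.2141] 0.0482 0.0584 0.2173
0.58 27 [0.5853 0.0527 0.2109] 0.0468 0.0588 0.2153
0.59 27 [0.5946 0.0509 0.208 ] 0.0467 0.0571 0.2129
0.6 26 [0.6042 0.0531 0.2051] 0.0469 0.0574 0.2095
0.61 26 [0.6144 0.0523 0.2024] 0.0471 0.0577 0.2066
0.62 29 [0.6251 0.0496 0.1997] 0.0454 0.0558 0.205
0.63 23 [0.6352 0.0517 0.1981] 0.0455 0.056 0.202
0.64 25 [0.645  0.0501 0.1953] 0.0458 0.0565 0.1998
0.65 51 [0.6584 0.0461 0.1896] 0.017 0.0801 0.1968
0.66 206 [0.6653 0.0525 0.1909] 0.017 0.0841 0.2103
0.67 182 [0.6742 0.0506 0.1958] 0.0171 0.0838 0.2083
0.68 128 [0.6846 0.0498 0.1991] 0.0152 0.0819 0.2101
0.69 48 [0.6928 0.063  0.1968] 0.0152 0.0822 0.2082
```

View pics/crop.png

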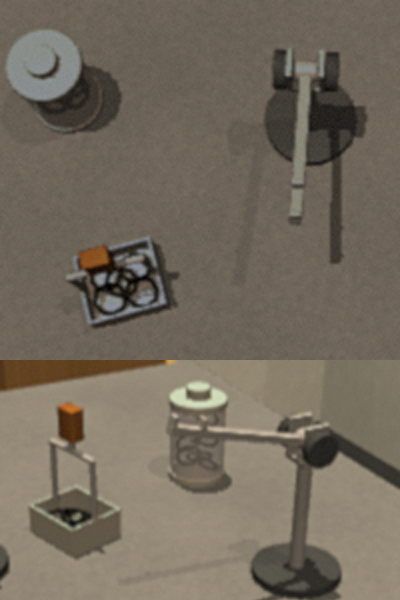

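The crop confirms the far stand, with a cream arm, saddle lips at the tip, and two drums. The caddy with its orange grip sits just left of it. Next I'll get the caddy pose and the obstacles.

Run:
```python
from h import *
S={n:dict(np.load('pics/%s0.npz'%n)) for n in ['side','top']}
for n in S:
    W=pts(S[n]); m=(W[...,0]>.4)&(W[...,0]<.56)&(W[...,1]>.19)&(W[...,1]<.34)
    for lo,hi in [(.03,.05),(.1,.135),(.136,.19),(.174,.19)]:
        P=W[m&(W[...,2]>lo)&(W[...,2]<hi)]
        if len(P)<6: continue
        r=cv2.minAreaRect(P[:,:2].astype(np.float32)); l=cv2.fitLine(P.astype(np.float32),cv2.DIST_HUBER,0,.01,.01).ravel()
        print(n,lo,len(P),'rect',np.round(r[0],4),np.round(r[1],4),round(r[2],1),'line',l.round(3),'z',P[:,2].max().round(3),P.mean(0).round(4))
W=pts(S['top'])
m=(W[...,2]>.1)&(W[...,0]>.2)
nc,lb,st,c=cv2.connectedComponentsWithStats(m.astype(np.uint8))
for i in range(1,nc):
    if st[i,4]>60: P=W[lb==i]; print(st[i],P.min(0).round(3),P.max(0).round(3))
for q in [0,np.pi/2]:
  for p in [(.478,.262,.317),(.524,.053,.45),(.4,.05,.45)]:
    for y in np.arange(-3,3.2,.5):
        o=(R.from_euler('z',y)*R.from_euler('x',np.pi)).as_quat()[[3,0,1,2]]
        j=env.ik(p,o)
        if q==0: print(p,round(y,1),None if j is None else np.round(j,2))
```

```text
side 0.03 395 rect [0.4774 0.2617] [0.085  0.0952] 17.0 line [0.043 0.999 0.019 0.474 0.257 0.036] z 0.049 [0.4751 0.2588 0.0367]
side 0.1 127 rect [0.4771 0.2588] [0.0088 0.088 ] 16.5 line [-0.272  0.962 -0.029  0.475  0.267  0.12 ] z 0.134 [0.4771 0.2579 0.1192]
side 0.136 233 rect [0.477 0.26 ] [0.0221 0.0336] 19.1 line [-0.081  0.21   0.974  0.476  0.252  0.165] z 0.183 [0.4755 0.2543 0.1628]
side 0.174 66 rect [0.4763 0.2598] [0.0205 0.0317] 11.5 line [-0.482  0.876  0.025  0.476  0.257  0.179] z 0.183 [0.4762 0.257  0.1789]
top 0.03 282 rect [0.4773 0.2631] [0.0808 0.091 ] 16.3 line [ 0.896 -0.443 -0.001  0.492  0.252  0.039] z 0.048 [0.4723 0.2599 0.0383]
top 0.1 104 rect [0.4768 0.2622] [0.0094 0.0862] 16.4 line [-0.29   0.957 -0.016  0.479  0.256  0.124] z 0.13 [0.4775 0.2596 0.1226]
top 0.136 216 rect [0.4775 0.2629] [0.0212 0.0303] 13.5 line [0.14  0.285 0.948 0.475 0.261 0.172] z 0.187 [0.4753 0.2609 0.172 ]
top 0.174 144 rect [0.4776 0.263 ] [0.0207 0.0306] 11.0 line [-0.217  0.975 -0.039  0.477  0.263  0.18 ] z 0.187 [0.477  0.2629 0.1798]
[ 153  135   40   38 1168] [0.
[... 2116 characters left out ...]
 0.12  0.03 -0.3   1.24  0.   -0.52]
(0.4, 0.05, 0.45) -2.0 [ 0.12  0.03 -0.3   1.24  0.   -1.02]
(0.4, 0.05, 0.45) -1.5 [ 0.12  0.03 -0.3   1.24  0.   -1.52]
(0.4, 0.05, 0.45) -1.0 [ 0.12  0.03 -0.3   1.24  0.   -2.02]
(0.4, 0.05, 0.45) -0.5 [ 0.12  0.03 -0.3   1.24  0.   -2.52]
(0.4, 0.05, 0.45) 0.0 [ 0.12  0.03 -0.3   1.24  0.   -3.02]
(0.4, 0.05, 0.45) 0.5 [ 0.12  0.03 -0.3   1.24  0.    2.77]
(0.4, 0.05, 0.45) 1.0 [ 0.12  0.03 -0.3   1.24  0.    2.27]
(0.4, 0.05, 0.45) 1.5 [ 0.12  0.03 -0.3   1.24  0.    1.77]
(0.4, 0.05, 0.45) 2.0 [ 0.12  0.03 -0.3   1.24  0.    1.27]
(0.4, 0.05, 0.45) 2.5 [ 0.12  0.03 -0.3   1.24  0.    0.77]
(0.4, 0.05, 0.45) 3.0 [ 0.12  0.03 -0.3   1.24  0.    0.27]
```

Caddy at (0.477, 0.262), yaw 0.286. The saddle is at about (0.525, 0.053, 0.228) and the arm's yaw is about -0.031. Now I'll grasp.

```bash
cat >> h.py <<'E'
def q(psi): return (R.from_euler('z',psi)*R.from_euler('x',np.pi)).as_quat()[[3,0,1,2]]
def f(n=5):
    a=[]
    for _ in range(n): a.append(env.read_force()); env.sleep(.02)
    return np.mean(a,0).round(2)
E
python3 - <<'E'
from h import *
C=np.array([.4773,.262]); o=q(.286-np.pi)
env.move_to([*C,.42],o); print(env.read_clock(),env.read_ee_pos(),f())
env.movel([*C,.36],velocity=.15)
snap('wrist','w1.png')
E
```

```text
1.6417 [0.4769387  0.26249179 0.41995067] [ 0.04 -0.03  0.05]
```

View pics/w1.png

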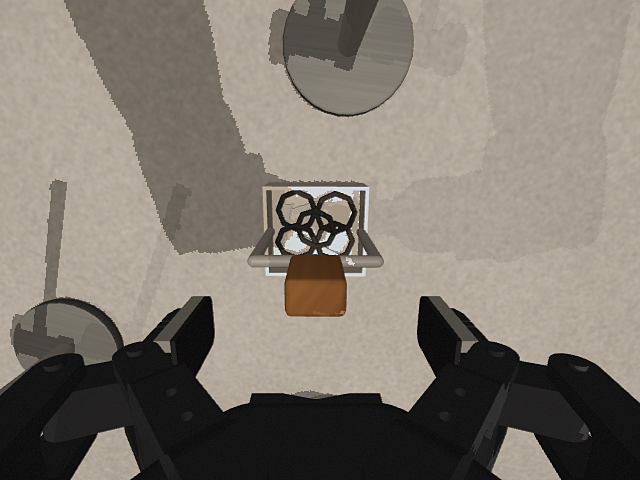

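The grip (315,285) is centred between the fingers (about x=316) and square to them. I'll go down, grasp, lift and weigh it.

Run:
```python
from h import *
p=env.read_ee_pos(); C=[.4773,.262]
env.movel([*C,.315],velocity=.08); print(f())
env.move_gripper(.1,effort=60); print('open',env.read_opening(),f())
env.movel([*C,.335],velocity=.04); env.sleep(.3); print(f(10),env.read_opening())
env.movel([*C,.46],velocity=.12); env.sleep(.4); print(f(20),env.read_ft_torque(),env.read_opening(),env.read_ee_pos(),env.read_clock())
s=snap('side','s2.png'); np.savez('pics/s2.npz',**s)
```

```text
[ 0.11 -0.24 -0.16]
open 0.3463332954964353 [-0.82  1.    2.02]
[ 0.03  0.19 -6.5 ] 0.34170219067287944
[ 0.11  0.17 -6.61] [ 0.01442609  0.01238088 -0.00515415] 0.34186816341972487 [0.47732597 0.2620132  0.46004551] 6.7917
```

View pics/s2.png

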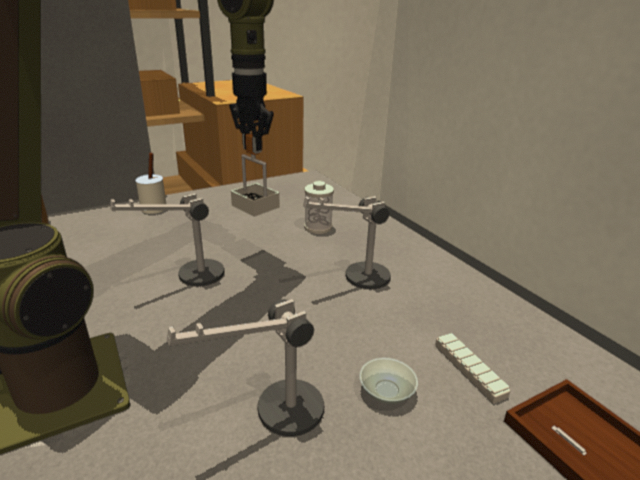

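Held, weight 6.6 N, so I expect balance near 0.4 rad (bar z about 0.165). The image shows the caddy upright under the gripper. I'll move to the pre-approach pose in front of the tip, slide in above the saddle, and look.

Run:
```python
from h import *
o=q(-np.pi-.031)
env.move_to([.39,.0535,.46],o); env.sleep(.2); print(env.read_clock(),env.read_ee_pos(),f())
env.movel([.4,.0535,.46],velocity=.1)
env.movel([.5247,.0535,.46],velocity=.1); env.sleep(.4); print(env.read_clock(),f(),env.read_ee_pos())
for n in ['side','top','wrist']:
    s=snap(n,n+'3.png'); np.savez('pics/%s3.npz'%n,**s)
a=cv2.imread('pics/side3.png')[130:290,270:430];b=cv2.imread('pics/top3.png')[120:280,220:380]
cv2.imwrite('pics/c3.png',np.hstack([cv2.resize(x,(400,400),interpolation=2) for x in (a,b)]))
```

```text
7.9417 [0.39077407 0.05425419 0.46003862] [ 0.05 -0.07 -6.32]
10.075 [-0.16  0.   -6.43] [0.52462623 0.05347681 0.46007023]
```

View pics/c3.png

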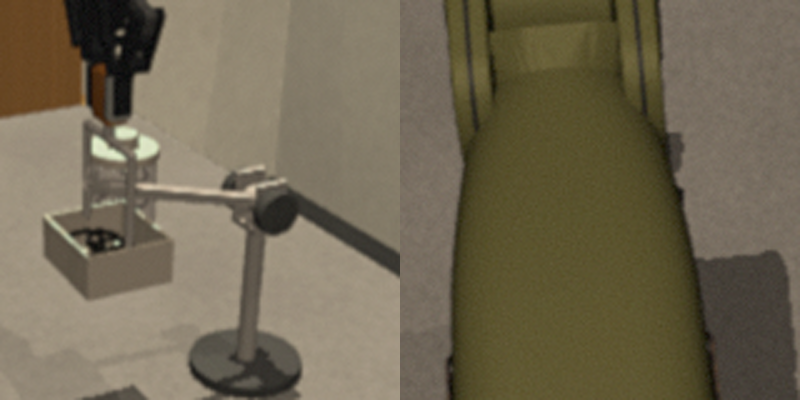

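View pics/wrist3.png

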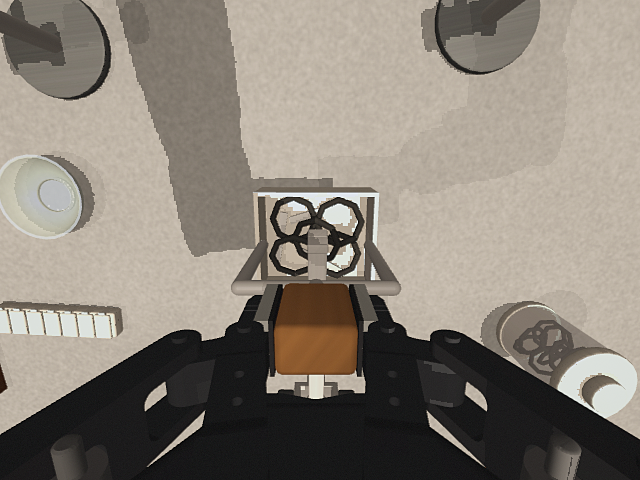

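The wrist view shows the arm tip (317,250) inside the bail and laterally centred with the bar (mid x about 316). I'll check the fore-aft position using wrist depth on tip and bar in the same camera.

Run:
```python
from h import *
s=dict(np.load('pics/wrist3.npz'));W=pts(s)
for v in range(226,292,4): print(v,s['image'][v,317],W[v,317].round(4), W[v,250].round(4))
m=(W[...,2]>.25)&(W[...,2]<.28);m[:270]=0;m[300:]=0
for u in (245,255,265,370,380,390):
    P=W[m[:,u],u]; print(u,P.mean(0).round(4),P.min(0).round(4),P.max(0).round(4))
s=dict(np.load('pics/side3.npz'));W=pts(s)
m=(W[...,0]>.5)&(W[...,0]<.55)&(abs(W[...,1]-.06)<.08)&(W[...,2]>.245)&(W[...,2]<.275)
P=W[m];print('side bar',P.mean(0),P.min(0),P.max(0))
```

```text
226 [49 54 59] [0.5155 0.056  0.1634] [ 5.478e-01 -3.060e-02 -1.000e-04]
230 [124 136 147] [0.5051 0.056  0.2237] [ 0.5529 -0.0308  0.0006]
234 [126 138 150] [0.5065 0.0559 0.2285] [ 0.5581 -0.0312  0.0009]
238 [ 92 102 110] [0.5078 0.0559 0.2336] [ 5.636e-01 -3.180e-02  1.000e-04]
242 [ 98 108 117] [0.5088 0.0558 0.239 ] [ 5.689e-01 -3.220e-02  4.000e-04]
246 [133 146 157] [0.5106 0.0557 0.2411] [ 5.746e-01 -3.280e-02 -5.000e-04]
250 [126 137 147] [0.513  0.0557 0.2409] [ 5.798e-01 -3.310e-02  3.000e-04]
254 [131 144 153] [0.5193 0.0555 0.2281] [ 0.5849 -0.0333  0.0014]
258 [129 141 150] [0.5217 0.0555 0.2286] [0.5208 0.0138 0.2273]
262 [128 141 151] [0.5247 0.0554 0.2276] [0.5213 0.015  0.234 ]
266 [146 159 171] [0.5282 0.0553 0.225 ] [0.5212 0.0165 0.242 ]
270 [145 157 168] [0.5309 0.0552 0.2249] [0.5217 0.0175 0.2477]
274 [144 156 168] [0.5337 0.0551 0.2246] [0.523  0.0179 0.2506]
278 [151 163 177] [0.5368 0.055  0.2237] [0.5242 0.0184 0.2536]
282 [80 86 93] [0.521  0.0553 0.2707] [0.5214 0.0211 0.267 ]
286 [25 48 78] [0.5166 0.0553 0.2869] [0.5233 0.0211 0.2676]
290 [26 50 80] [0.516  0.0553 0.2928] [0.525  0.0212 0.2688]
245 [0.523  0.0178 0.2639] [0.5207 0.0156 0.2518] [0.528  0.0189 0.2704]
255 [0.5238 0.0236 0.268 ] [0.5212 0.0233 0.2649] [0.5274 0.0239 0.2698]
265 [0.5223 0.0288 0.2674] [0.521  0.0286 0.2657] [0.5236 0.0289 0.269 ]
370 [0.5257 0.0821 0.268 ] [0.5233 0.0819 0.2636] [0.5292 0.0828 0.2697]
380 [0.5264 0.0878 0.2651] [0.5233 0.0868 0.2503] [0.5306 0.0905 0.2701]
390 [0.5253 0.093  0.2647] [0.5232 0.092  0.2516] [0.531  0.0957 0.27  ]
side bar [0.52394021 0.04773983 0.26270509] [0.52011617 0.00702793 0.2457797 ] [0.52971443 0.0950941  0.27495136]
```

The bar is 2 mm tip-ward of the saddle middle. I'll shift it +2 mm, lower to just above, then ease down along the saddle's arc while watching the force.

```bash
cat >> h.py <<'E'
HX=.6798;Y=.0535;OFF=.195
def bar(th):
    a=.25-th; return HX-(.16*np.cos(a)-.009*np.sin(a)), .18+.16*np.sin(a)+.009*np.cos(a)
def go(th,v=.01):
    x,z=bar(th); env.movel([x,Y,z+OFF],velocity=v)
E
python3 - <<'E'
from h import *
x,z=bar(0)
env.movel([x,Y,z+.012+OFF],velocity=.04); env.sleep(.2); print('pre',f())
for th in [-.03,0,.03,.06,.1,.14]:
    if th<=0: env.movel([x,Y,z-th*.16+OFF],velocity=.008)
    else: go(th)
    env.sleep(.15); print(th,f(),env.read_ft_torque().round(2),env.read_clock())
s=snap('side','s4.png');w=snap('wrist','w4.png')
cv2.imwrite('pics/c4.png',np.hstack([cv2.resize(s['image'][150:290,280:420],(400,400),interpolation=2),cv2.resize(w['image'][160:360,220:420],(400,400),interpolation=2)]))
E
```

```text
pre [ 0.28 -0.24 -6.28]
-0.03 [-0.54  0.06 -6.73] [ 0.01 -0.02 -0.01] 12.6417
0 [ 0.   -0.06 -6.49] [-0.02  0.    0.  ] 13.625
0.03 [ 0.46  0.21 -6.17] [ 0.01 -0.03 -0.06] 14.4917
0.06 [ 0.94 -0.13 -5.68] [ 0.03 -0.18 -0.03] 15.3583
0.1 [ 0.96  0.12 -4.8 ] [ 0.08 -0.24 -0.04] 16.3833
0.14 [ 1.63  0.11 -4.51] [ 0.06 -0.44 -0.01] 17.4083
```

View pics/c4.png

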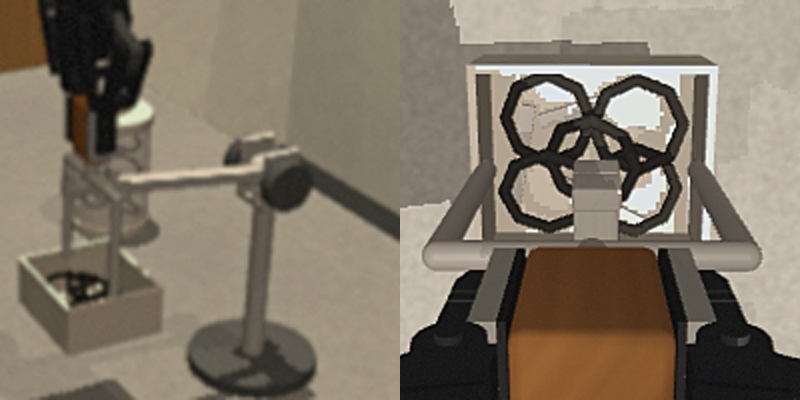

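The bar is seated under load (1.8 N of 6.6 N) but Fx has risen to 1.6 N, so I'll check that it isn't against the lip.

Run:
```python
from h import *
s=snap('wrist');W=pts(s)
for v in range(234,290,3): print(v,s['image'][v,317],W[v,317].round(4),W[v,245].round(4),W[v,325].round(4))
print(env.read_ee_pos(),f(),bar(.14))
```

```text
234 [158 178 194] [0.5228 0.0557 0.09  ] [ 5.416e-01 -2.500e-02  4.000e-04] [0.523  0.0625 0.0899]
237 [150 168 183] [0.5256 0.0556 0.0894] [ 5.453e-01 -2.550e-02 -5.000e-04] [0.5208 0.062  0.1092]
240 [ 96 106 116] [0.5006 0.0559 0.1967] [ 5.488e-01 -2.570e-02 -4.000e-04] [0.5006 0.0601 0.1972]
243 [ 87  95 104] [0.5011 0.0558 0.2009] [ 0.552  -0.0258  0.0006] [0.501  0.06   0.2016]
246 [105 115 126] [0.5013 0.0558 0.2058] [ 0.5553 -0.026   0.0013] [0.5017 0.0599 0.2051]
249 [ 85  95 102] [0.5015 0.0558 0.2106] [ 5.591e-01 -2.650e-02  1.000e-04] [0.5017 0.0597 0.2103]
252 [ 86  96 102] [0.5024 0.0558 0.213 ] [ 0.5624 -0.0266  0.001 ] [0.5025 0.0596 0.213 ]
255 [136 149 160] [0.5032 0.0557 0.2153] [ 0.5666 -0.0275 -0.0013] [0.5029 0.0595 0.2165]
258 [134 146 157] [0.5045 0.0557 0.2159] [ 0.5696 -0.0273  0.0009] [0.5047 0.0595 0.2156]
261 [131 143 154] [0.5063 0.0556 0.2148] [ 5.735e-01 -2.780e-02 -3.000e-04] [0.5061 0.0595 0.2159]
264 [129 141 153] [0.5071 0.0556 0.2171] [0.5182 0.0129 0.18  ] [0.5075 0.0594 0.2161]
267 [131 143 153] [0.5132 0.0555 0.2039] [0.5182 0.014  0.1855] [0.5134 0.0596 0.2035]
270 [133 145 155] [0.5147 0.0554 0.2041] [0.5181 0.0151 0.191 ] [0.5151 0.0596 0.2034]
273 [130 143 154] [0.5167 0.0554 0.2031] [0.5186 0.0157 0.1944] [0.5168 0.0595 0.2033]
276 [133 144 156] [0.5188 0.0553 0.2019] [0.5186 0.0167 0.1992] [0.5183 0.0595 0.2037]
279 [70 76 84] [0.5184 0.0553 0.2074] [0.5195 0.017  0.2014] [0.5205 0.0595 0.2024]
282 [81 86 93] [0.5186 0.0553 0.2111] [0.5185 0.0185 0.2084] [0.5198 0.0593 0.2085]
285 [26 50 79] [0.5136 0.0553 0.2276] [0.5195 0.0187 0.2099] [0.5132 0.0589 0.2288]
288 [25 48 80] [0.5128 0.0553 0.2328] [0.5208 0.0188 0.2108] [0.5137 0.0589 0.231 ]
[0.52178528 0.05347907 0.40154942] [ 2.08  0.11 -4.6 ] (np.float64(0.521755029034463), np.float64(0.20651013301555823))
```

The bar is centred in the flat (lip inner edge 0.508, bar axis 0.5225), with about 10 mm to the lip. So Fx is just friction from the bar not rotating with the arm. I'll null Fx with small x corrections as it sinks.

Run:
```python
from h import *
dx=0;th=.14
def g(v=.01):
    x,z=bar(th); env.movel([x+dx,Y,z+OFF],velocity=v); env.sleep(.1); return f(10)
for d in (.0007,.0014):
    dx=d; F=g(.005); print(dx,F,env.read_ft_torque().round(2))
for th in [.18,.22,.26,.30]:
    F=g(); print(th,round(dx,4),F,env.read_ft_torque().round(2),round(env.read_clock(),1))
    dx=np.clip(dx+np.clip(F[0]*.0006,-.001,.001),-.005,.006)
print(env.read_ee_pos())
```

```text
0.0007 [-0.48  0.12 -3.97] [ 0.1   0.21 -0.04]
0.0014 [-1.22 -0.01 -4.01] [-0.06  0.32 -0.01]
0.18 0.0014 [-0.38 -0.22 -3.54] [-0.08  0.03 -0.05] 19.8
0.22 0.0012 [ 2.07 -0.28 -2.95] [-0.07 -0.53  0.02] 20.9
0.26 0.0022 [ 0.03 -0.07 -2.56] [-0.04 -0.1   0.05] 21.9
0.3 0.0022 [-0.87 -0.18 -1.42] [ 0.06  0.27 -0.02] 23.0
[0.52168169 0.05348754 0.37601093]
```

Run:
```python
from h import *
dx=.0022-.0003;th=.30
def g(v=.008):
    x,z=bar(th); env.movel([x+dx,Y,z+OFF],velocity=v); env.sleep(.15); return f(12)
F=g(.004)
for i in range(12):
    print(round(th,3),round(dx,4),F,env.read_ft_torque().round(2),round(env.read_clock(),1))
    if abs(F[2])<.2 and abs(F[0])<.3: break
    dx+=np.clip(F[0]*.0002,-.0005,.0005)
    th+=np.clip(-F[2]/16.*.7,-.02,.03)
    F=g()
print(env.read_ee_pos(),th,dx)
s=snap('side','s5.png');w=snap('wrist','w5.png');W=pts(w)
for v in range(240,290,4): print(v,W[v,317].round(4),W[v,245].round(4))
cv2.imwrite('pics/c5.png',np.hstack([cv2.resize(s['image'][150:290,280:420],(400,400),interpolation=2),cv2.resize(w['image'][160:360,220:420],(400,400),interpolation=2)]))
```

```text
0.3 0.0019 [ 0.01  0.15 -1.39] [-0.01  0.05 -0.07] 23.6
0.33 0.0019 [ 1.14  0.05 -0.96] [-0.04 -0.19 -0.01] 24.7
0.36 0.0021 [ 1.72  0.13 -0.47] [-0.   -0.39  0.02] 25.8
0.381 0.0025 [ 0.63 -0.29  0.16] [-0.02 -0.13 -0.01] 26.7
0.374 0.0026 [-0.26 -0.26 -0.32] [ 0.01  0.   -0.03] 27.4
0.388 0.0025 [-0.5   0.06 -0.27] [-0.    0.17 -0.08] 28.1
0.399 0.0024 [-0.59 -0.34  0.01] [-0.09  0.1  -0.  ] 28.9
0.399 0.0023 [ 0.15 -0.24  0.06] [-0.09 -0.02  0.  ] 29.5
[0.52264623 0.05350358 0.36018755] 0.3989375 0.0023300000000000005
240 [0.5017 0.0559 0.1541] [ 0.5388 -0.0162  0.0015]
244 [0.5    0.0559 0.1689] [ 5.432e-01 -1.680e-02  5.000e-04]
248 [0.5021 0.0558 0.1687] [ 0.5477 -0.0174 -0.0009]
252 [0.5037 0.0557 0.17  ] [ 5.518e-01 -1.770e-02 -4.000e-04]
256 [0.5092 0.0556 0.1587] [ 0.5555 -0.0177  0.0012]
260 [0.5114 0.0556 0.1587] [ 0.5601 -0.0183 -0.    ]
264 [0.5135 0.0555 0.1591] [0.5192 0.0128 0.1383]
268 [0.5156 0.0554 0.1597] [0.5187 0.0145 0.1468]
272 [0.5175 0.0554 0.1605] [0.5187 0.0159 0.1536]
276 [0.5191 0.0553 0.1621] [0.5196 0.0166 0.1577]
280 [0.5191 0.0553 0.168 ] [0.519  0.0182 0.1651]
284 [0.5142 0.0554 0.1856] [0.5202 0.0186 0.1676]
288 [0.5139 0.0553 0.1911] [0.5222 0.0185 0.1683]
```

View pics/c5.png

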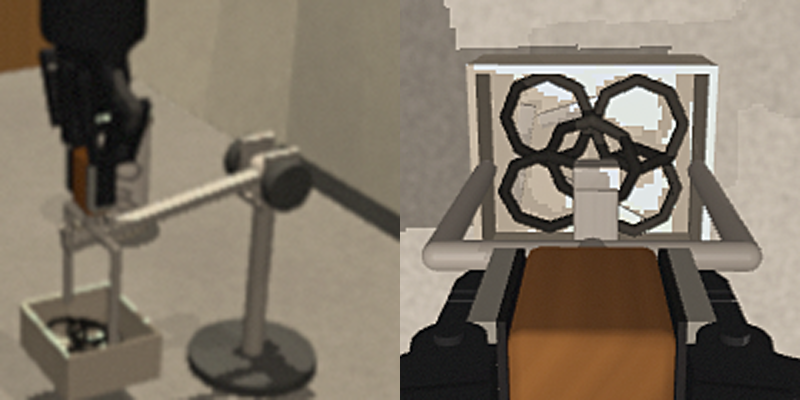

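Balanced: residual force is about 0.1 N and the bar is about 2.5 mm from the middle of the flat, with the arm sunk about 0.4 rad. I'll hold, recheck with a long average, trim if needed, then release gently.

Run:
```python
from h import *
env.sleep(.8); F=f(40); print('hold',F,env.read_ft_torque().round(3),env.read_clock())
env.move_gripper(.3,effort=20); env.sleep(.5); F=f(40); print('eff20',F,env.read_ft_torque().round(3),env.read_opening())
if abs(F[2])<.3 and abs(F[0])<.4:
    env.move_gripper(.42); print('rel',env.read_opening(),f(10))
    env.sleep(.5)
    env.move_gripper(.65); print(f(10))
    env.sleep(.3)
w=snap('wrist','w6.png');s=snap('side','s6.png')
cv2.imwrite('pics/c6.png',np.hstack([cv2.resize(s['image'][150:290,280:420],(400,400),interpolation=2),cv2.resize(w['image'][160:360,220:420],(400,400),interpolation=2)]))
```

```text
hold [ 0.56 -0.57  0.27] [-0.069 -0.264 -0.036] 31.0333
eff20 [ 1.19 -0.42  0.37] [-0.095 -0.345  0.019] 0.341467288654849
```

View pics/c6.png

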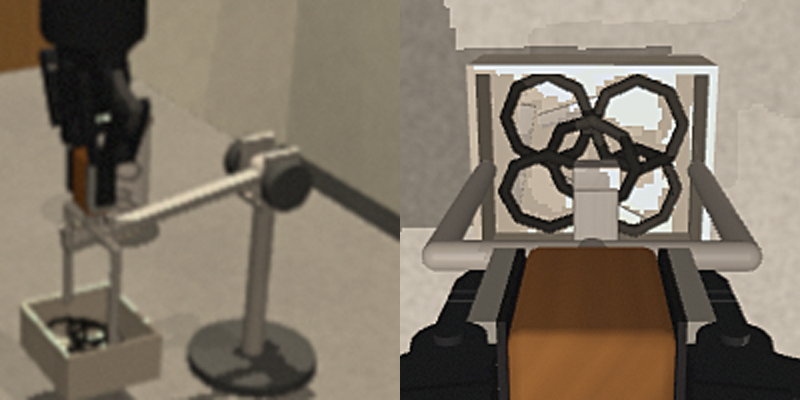

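Holding let the forces drift (Fx 1.2, Fz +0.37), so it's not released yet. I'll trim first.

Run:
```python
from h import *
dx=.00233;th=.3989
F=np.array([1.19,0,.37])
for i in range(8):
    dx+=np.clip(F[0]*.0002,-.0004,.0004); th+=np.clip(-F[2]/16*.5,-.02,.02)
    x,z=bar(th); env.movel([x+dx,Y,z+OFF],velocity=.004); env.sleep(.5); F=f(40)
    T=env.read_ft_torque(); print(round(th,4),round(dx,5),F,T.round(3),round(env.read_clock(),1))
    if abs(F[2])<.15 and abs(F[0])<.3: break
```

```text
0.3873 0.00257 [ 0.15 -0.45  0.02] [-0.059  0.02   0.025] 34.3
```

Run:
```python
from h import *
env.move_gripper(.42); print('rel',env.read_opening(),f(10),env.read_clock())
env.sleep(.4); env.move_gripper(.65); env.sleep(.5); print(f(10))
w=snap('wrist','w7.png');s=snap('side','s7.png');W=pts(w)
for v in range(240,290,4): print(v,W[v,317].round(4),W[v,245].round(4))
cv2.imwrite('pics/c7.png',np.hstack([cv2.resize(s['image'][150:290,280:420],(400,400),interpolation=2),cv2.resize(w['image'][160:360,220:420],(400,400),interpolation=2)]))
```

```text
rel 0.4248640383340044 [ 0.01  0.02 -0.02] 34.7083
[-0.3   0.14 -0.36]
240 [0.501  0.0559 0.1586] [ 0.5393 -0.0167  0.0009]
244 [0.5001 0.0559 0.1701] [ 5.436e-01 -1.720e-02  5.000e-04]
248 [0.5017 0.0558 0.1715] [ 5.479e-01 -1.760e-02 -1.000e-04]
252 [0.5037 0.0557 0.1717] [ 0.5517 -0.0177  0.0015]
256 [0.5089 0.0556 0.1614] [ 5.562e-01 -1.830e-02  4.000e-04]
260 [0.5112 0.0556 0.1611] [ 0.5604 -0.0185  0.0008]
264 [0.5137 0.0555 0.1604] [0.5194 0.0126 0.1391]
268 [0.5152 0.0554 0.1625] [0.5186 0.0146 0.1487]
272 [0.5172 0.0554 0.1629] [0.519  0.0157 0.1545]
276 [0.5194 0.0553 0.163 ] [0.5189 0.0171 0.1613]
280 [0.5191 0.0553 0.1696] [0.5191 0.0181 0.1667]
284 [0.5135 0.0554 0.189 ] [0.5203 0.0185 0.1692]
288 [0.5139 0.0553 0.1927] [0.5106 0.0252 0.1985]
```

View pics/c7.png

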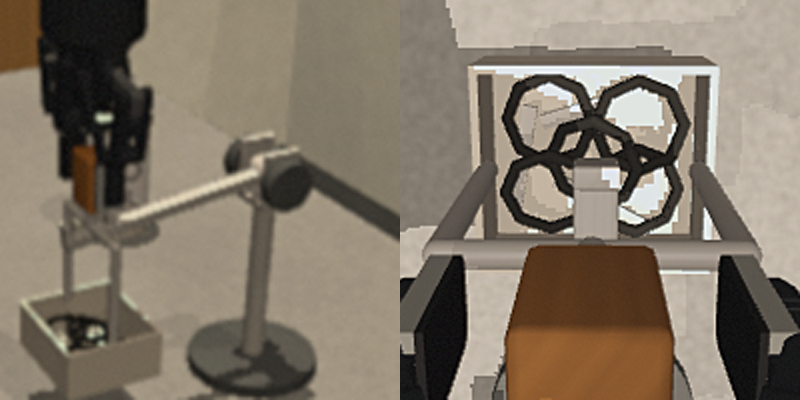

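The fingers are off the grip on both sides and the bar hasn't moved. I'll back straight up and check that it's at rest.

Run:
```python
from h import *
p=env.read_ee_pos()
env.movel([p[0],p[1],p[2]+.03],velocity=.03); env.movel([p[0],p[1],p[2]+.14],velocity=.1); env.sleep(1.5)
a=snap('side','s8.png'); env.sleep(.5); b=snap('side'); d=np.abs(a['image'].astype(int)-b['image']).max(2)[180:300,250:420]; print('moving px',(d>25).sum(),f(),env.read_clock())
w=snap('wrist','w8.png')
cv2.imwrite('pics/c8.png',np.hstack([cv2.resize(b['image'][150:290,280:420],(400,400),interpolation=2),cv2.resize(w['image'][150:450,170:470],(400,400))]))
W=pts(b); m=(W[...,0]>.45)&(W[...,0]<.6)&(abs(W[...,1]-.055)<.08)
P=W[m&(W[...,2]>.21)&(W[...,2]<.24)]; print('grip top',P.min(0).round(3),P.max(0).round(3))
```

```text
moving px 0 [ 0.35  0.3  -0.24] 40.7833
grip top [0.512 0.035 0.21 ] [0.533 0.066 0.228]
```

View pics/c8.png

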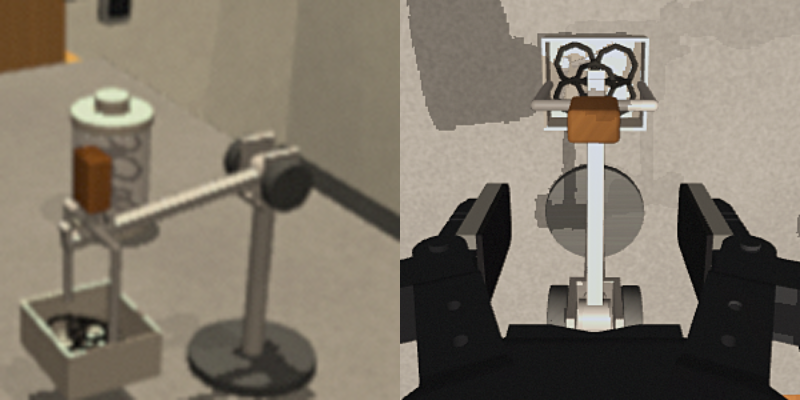

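The caddy hangs upright and still, with its bar in the saddle, and the gripper is clear. I'll hand it in.

```bash
python3 -c "
from h import *
env.close_job(); print(env.read_clock())"
```

```text
the job is handed in; nothing more can be done
the job is handed in; nothing more can be done
```

The caddy is hanging by its bar in the saddle of the farthest valet stand, and the job is handed in; no verdict was reported. I lifted it by the grip (it weighs about 6.6 N), brought it in from beyond the tip, and eased it down until the spring carried the whole weight, at about 0.39 rad.

- **Before release:** while I was holding still, the forces drifted (Fx 1.2 N, Fz +0.37 N), so I did not release then. One small correction brought them to 0.15 N in x and 0.02 N in z. About 0.45 N sideways (y) remained, and I released with it.
- **After release:** the bar stayed within about 1 mm, 2–3 mm from the middle of the saddle flat. Two side pictures 0.5 s apart showed no moving pixels, and the caddy looked upright.
- **Rest of the scene:** the gripper was raised clear. The path stayed away from the dish, pill organizer and dispenser, but I did not measure them again at the end. The clock was about 41 s of the 72 s limit.

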